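# Chock a rocking gearbox case with a wooden wedge

### The arm

A 6-joint arm with a two-finger parallel gripper is mounted at the origin on the work surface. World frame = base frame: x ahead of the robot, y to its left, z up, the work surface at z = 0. Lengths are in m, angles in rad, forces in N, time in s.
With the tool pointing down it reaches from about 0.375 to 0.9 m from the base axis. Payload 3.1 kg.
Tool frame: the origin (TCP) lies between the finger pads; the fingertips stand 22 mm ahead of it and the grasp point (between the pads) lies 3 mm ahead of it; z points along the fingers, y is the line along which they close (so a half turn about z gives the same grasp; the last joint's range is limited). The gripper opens to 87 mm and grips with 3 to 60 N. Pads are 19 mm wide; open, the fingers measure 117 mm over their backs; the gripper's body (75 mm by 190 mm) begins 51 mm behind the grasp point.
Start: joints at [-1.437, 0.527, 1.433, -0, 1.181, -0.178], TCP at [0.192, -0.595, 0.245] pointing down, gripper open.
Joint ranges: [-3.08, 3.08], [-0.75, 2.2], [0.22, 2.44], [-1.43, 4.57], [0, 2.65], [-2.85, 2.85]. Speed limits (rad/s): [2.79, 2.79, 3.14, 3.14, 3.14, 3.14].

### API

Orientations are given as a unit quaternion [x, y, z, w].
In Python, from rig import robot gives the robot as it stands.
- The arm moves only by the tool move_arm, never from a script. Its argument "series" is text: rows parted by semicolons, each of 6 numbers parted by spaces: the shift along the tool's x, y, z in mm, then the turn, a rotation vector about the tool's x, y, z in degrees. In form: dx dy dz ax ay az; .... A call has 1 to 8 rows; each row is the pose to reach, as a shift and turn from the pose commanded when the call began, along the tool's axes at that moment; what a row does not reach only later rows make up. A row lasts 1/12 s, in which the tool goes at most 41.7 mm and 7.16 degrees, less where a joint would pass 70% of its speed; a pose out of reach is approached as far as the arm can. A call with a gripper value outside its range is refused whole. "jaw" is the opening, from 0 (shut) to 1 (fully open), set as the call begins (left out, the last holds). The fingers move at their own pace and stop on an object; "newtons" is the grip in N (left out, the last holds). Time passes only in rows, so rows that repeat a pose let the fingers close. It gives the time, the measured TCP pose, the force, the opening and the grip force at its end, in the units of the state.
- robot.get_obs(): the state, without advancing time (a new reading comes with each control period).
- robot.camera(name): name is "scene" or "top" or "wrist"; returns a dict with "img" (420x560x3 uint8, red, green, blue), "mtx" (3x3 intrinsics, pixels), "world_to_cam" (4x4, takes a point from world to camera coordinates). Camera axes: x right, y down, z forward; pixel columns grow to the right and rows downward; lengths in m; the calibration is good to about 2 mm. A picture is of the moment at which its call begins. There is no depth.
- robot.hand_in(): hands the job in; it is judged then, once.
Trained networks look in a picture, given as the dict that the camera call returned (one of the last four; its "shot" number tells which), for a name from the list of things; names that differ only in an ending like _2 or _b are one class to them, and where a whole thing is asked for, a point or a joint stands for the part that bears it (a point fixed in the world has none). Each returns a list of dicts, best first, with "p" (0 to 1); they miss things now and then, are a little off and sometimes report something else, mostly with a low value. They report only what shows in the picture. A call takes as long as a camera call. They do not tell look-alikes from the thing itself.
- robot.search_frame(picture, thing): "xyz" ([x, y, z] in m, in world coordinates, good to about 4 mm: the middle of the surface that is visible of it).
- robot.tip_of(picture, thing): "xyz" ([x, y, z] in m, in world coordinates, good to about 4 mm: a listed point, or the origin of a listed thing).
The state is a dict: "time": time; "q": joint angles; "joint_velocities": joint speeds; "joint_torque": joint torques, N m; "position": TCP position; "tool_rot": TCP orientation; "ft_force": force on the tool from outside, world axes, zero at the start; "moment": the same for the moment, N m; "grip_width": finger opening in m; "grip_force": force on a finger pad.
Only numpy, scipy, OpenCV 4.12 (cv2) and the standard library are available. Lean on these libraries where they do the work, as an engineer would, in place of code of your own. Each camera call takes 0.05 s, during which the arm holds its last target. There are 200 camera calls.

### The job

The open gearbox case on the bench rocks because one of its feet, under the corner lug beside the wooden wedge, is seized too short. Push the wedge along the bench, thin end first, under that foot until the case stands level and no longer rocks when you press that corner; do not pick anything up, shove the case out of place or disturb the other things on the bench. Finish with the fingertips pressing down firmly on top of that corner lug, and stay there: the program ends while the press is being held.

Things in the scene. Friction and masses are not known exactly. Their poses are not given: they have to be found in the camera images.
- case: Aluminium gearbox case half, open side up with its gears showing, loose, 2.2 to 3 kg: tub 150 (x) x 178 (y) mm, rim 80 mm up, with a mounting lug at each corner (top 46 mm up, underside 34 mm). Origin: bench level under its middle, z up. A screw-in foot, a steel pad 20 mm across, is under each lug at (+-60, +-115) mm in its own x, y; the short one is at (+60, -115).
- case_corner (a point): Middle of the bare flat top (46 x 46 mm, beside the tub wall, 46 mm up when level) of the mounting lug over the short foot, straight above that foot's centre: where to press; about 10 N is a firm test. About 3 to 4 N straight down rocks the case about the line between the two neighbouring feet until the short foot meets what is below it, so an unsupported corner drops.
- short_foot (a point): Where the short foot's screw enters the underside of its lug, 34 mm up, on the foot's axis. At the start the case stands level on the other three feet and this foot's pad (20 mm across, 8 mm thick) hangs 7 to 13 mm above the bench: the gap differs every time, is not reported and cannot be adjusted.
- wedge: Plain hardwood wedge, 140 mm long, 46 mm wide, 3 mm thick at the thin end rising evenly to 24 mm at the thick end, about 60 g, lying flat beside the case, thin end roughly towards the short foot. Origin: centre of its underside; +x towards the thin end, z up. It slides with under 1 N and does not slip back when the corner above it is pressed.
- wedge_thick_end (a point): Middle of the wedge's upright thick end face (46 mm wide, 24 mm tall), 12 mm above the bench: where to push. Once the wedge fills the gap the push needed rises steeply: 2 to 3 N is already a snug fit that holds, and from about 10 N the jammed wedge shoves the whole case along the bench.
- wedge_thin_end (a point): Middle of the wedge's thin edge, 1.5 mm above the bench.
- oil_can: Orange pump oil can, 72 mm across, 108 mm tall without its thin spout (reaches 100 mm to its -x, 150 mm up); bystander. Origin: centre of its underside.
- spare_gear: Loose steel spur gear lying flat, 72 mm across, 30 mm tall; bystander. Origin: centre of its underside.
- grease_jar: Amber jar with a red cap, 68 mm across, 75 mm tall; bystander. Origin: centre of its underside.
Not all that is in view belongs to the job. Several things look just like the wedge: the one meant starts farthest to the robot's right.

How it is judged:
By the outcome, as a careful person would: the job done as asked, in the order asked, and still so for the second after the job is handed in, while the arm keeps its last pose, push and grip.
It also fails if it takes over 61 s, if anything falls off the work surface, if the arm or the gripper's body presses on something with over 40 N, if the wrist force passes 120 N, or if a joint passes its speed limit or range.

## Working session

There is one attempt and no reset: what is moved stays moved. The work goes in short steps, Python scripts to look and compute and a tool call to move; the robot and the scene stay as the last step left them, time stands still between calls to the robot, and variables do not carry over. Pictures are saved under pics/ and viewed, at most 10 in all, crops included, and the job is handed in when it is done.

Besides the shell and the picture viewer there is one more tool, called after "Request:" by a JSON object that holds its "name" and its "arguments". move_arm: Moves the arm, as the interface text tells. Its arguments: {"type":"object","properties":{"series":{"type":"string"},"jaw":{"type":"number"},"newtons":{"type":"number"}},"required":["series"]}

```bash
mkdir -p pics; cat > h.py <<'E'
from rig import robot
import numpy as np, cv2
def save(p,n): cv2.imwrite('pics/'+n+'.png',p['img'][:,:,::-1])
def proj(p,X):
    X=np.atleast_2d(X);c=(p['world_to_cam']@np.c_[X,np.ones(len(X))].T)[:3];u=p['mtx']@c;return (u[:2]/u[2]).T
def unproj(p,uv,z):
    M=p['world_to_cam'];R=M[:3,:3];t=M[:3,3];o=-R.T@t;d=R.T@np.linalg.solve(p['mtx'],[uv[0],uv[1],1.]);return o+d*(z-o[2])/d[2]
E
python3 - <<'E'
from h import *
ps={n:robot.camera(n) for n in('top','scene')}
for n,p in ps.items():
    save(p,n+'0')
    for th in('wedge','wedge_thick_end','wedge_thin_end','case','case_corner','short_foot','oil_can','spare_gear','grease_jar'):
        for d in robot.tip_of(p,th)[:5]:
            print(n,th,round(d['p'],2),np.round(d['xyz'],3),proj(p,d['xyz']).round()[0])
cv2.imwrite('pics/both.png',np.vstack([ps['top']['img'][:,:,::-1]])) 
o=robot.get_obs();print(o['position'],o['tool_rot'],o['time'])
E
```

```text
top wedge 0.93 [ 0.682 -0.064  0.002] [286. 147.]
top wedge 0.87 [0.282 0.289 0.   ] [170. 283.]
top wedge 0.68 [ 0.481  0.318 -0.005] [160. 216.]
top wedge 0.62 [ 0.531 -0.164  0.001] [320. 195.]
top wedge_thick_end 0.96 [ 0.514 -0.238  0.014] [345. 200.]
top wedge_thick_end 0.89 [0.34  0.252 0.014] [181. 262.]
top wedge_thick_end 0.75 [0.418 0.347 0.01 ] [149. 237.]
top wedge_thick_end 0.69 [ 0.72  -0.008  0.01 ] [267. 134.]
top wedge_thin_end 0.91 [ 0.64  -0.114 -0.001] [302. 160.]
top wedge_thin_end 0.79 [ 0.545 -0.097  0.002] [298. 191.]
top wedge_thin_end 0.78 [ 0.541  0.29  -0.001] [169. 196.]
top wedge_thin_end 0.65 [0.217 0.324 0.004] [158. 305.]
top case 0.69 [ 0.483  0.061 -0.001] [246. 213.]
top case 0.45 [ 0.655  0.365 -0.002] [144. 159.]
top case_corner 0.56 [ 0.529 -0.057  0.048] [285. 195.]
top short_foot 0.87 [ 0.533 -0.057  0.031] [285. 194.]
top oil_can 0.65 [ 0.614 -0.438 -0.002] [409. 166.]
top oil_can 0.28 [ 0.654  0.364 -0.002] [145. 159.]
top spare_gear 0.64 [0.654 0.364 0.   ] [144. 159.]
top grease_jar 0.71 [ 0.74   0.131 -0.   ] [221. 130.]
scene wedge 0.85
[... 451 characters left out ...]
.73 [0.22  0.317 0.002] [468. 217.]
scene wedge_thin_end 0.63 [ 0.542  0.288 -0.003] [395. 301.]
scene wedge_thin_end 0.56 [ 0.643 -0.116  0.001] [228. 237.]
scene case 0.69 [0.482 0.06  0.001] [326. 232.]
scene case 0.31 [ 0.542 -0.098  0.005] [260. 214.]
scene case_corner 0.86 [ 0.537 -0.054  0.043] [275. 212.]
scene short_foot 0.71 [ 0.53  -0.055  0.035] [277. 212.]
scene short_foot 0.24 [ 0.527 -0.165 -0.002] [244. 200.]
scene oil_can 0.72 [ 0.616 -0.439  0.002] [146. 170.]
scene spare_gear 0.7 [0.648 0.363 0.001] [403. 358.]
scene grease_jar 0.67 [ 0.743  0.136 -0.   ] [285. 328.]
[ 0.19233791 -0.59463629  0.24458575] [ 9.87799647e-01  1.55730078e-01 -5.93034939e-06  1.44794465e-05] 1.0
```

View pics/top0.png

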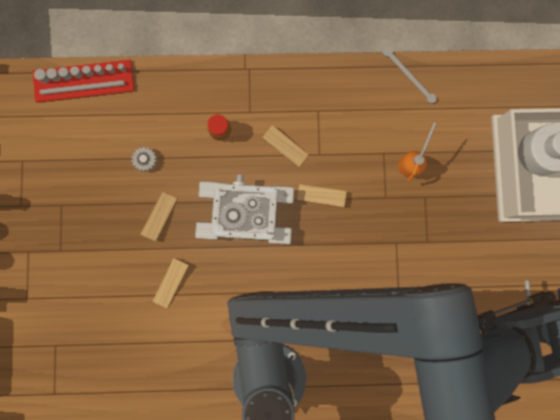

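View pics/scene0.png

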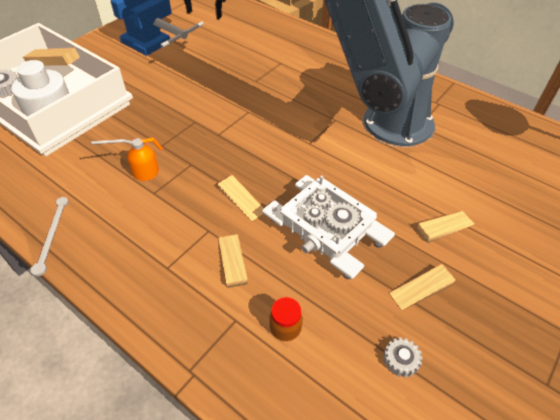

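Wedge look-alikes in the top view are at (322,195), (286,146), (158,216) and (170,283). A wooden piece also sits in the far tray. The task's wedge lies flat on the bench beside the case, farthest right, with its thin end towards the short foot. That is the one at (322,195), about x 0.53, y -0.167. I'll move in, confirm with a crop, and use the wrist camera.

Request:
{"name": "move_arm", "arguments": {"series": "355 -163 0 0 0 -60;355 -163 0 0 0 -60;355 -163 0 0 0 -60;355 -163 0 0 0 -60;355 -163 0 0 0 -60;355 -163 0 0 0 -60;355 -163 0 0 0 -60;355 -163 0 0 0 -60", "jaw": 0}}

```text
time: 1.67
position: [0.439, -0.3676, 0.2448]
tool_rot: [0.79, 0.613, 0.0, 0.0]
ft_force: [0.1, -1.3, 0.1]
grip_width: 0.0416
grip_force: 0.0
```

```bash
cat >> h.py <<'E'
from scipy.spatial.transform import Rotation as Ro
def row(target,yaw):  # target TCP, yaw = world angle (deg) of tool y; tool down
    o=robot.get_obs();R=Ro.from_quat(o['tool_rot']);a=np.radians(yaw)
    y=np.array([np.cos(a),np.sin(a),0]);z=np.array([0,0,-1.]);T=Ro.from_matrix(np.c_[np.cross(y,z),y,z])
    return np.r_[R.inv().apply(np.array(target)-o['position'])*1000,(R.inv()*T).as_rotvec(degrees=True)].round(1)
def st():
    o=robot.get_obs();ty=Ro.from_quat(o['tool_rot']).apply([0,1,0]);print('t',round(o['time'],2),'pos',o['position'].round(4) if hasattr(o['position'],'round') else o['position'],'yaw',np.degrees(np.arctan2(ty[1],ty[0])).round(1),'F',np.round(o['ft_force'],2))
E
python3 - <<'E'
from h import *
st()
imgs=[]
for n in('top','scene','wrist'):
    p=robot.camera(n)
    for th in('wedge','wedge_thick_end','wedge_thin_end','case','case_corner','short_foot'):
        for d in robot.tip_of(p,th)[:4]:
            if d['p']>.3 and np.hypot(*(np.array(d['xyz'])[:2]-[.53,-.1]))<.15: print(n,th,round(d['p'],2),np.round(d['xyz'],3),proj(p,d['xyz']).round()[0])
    if n=='wrist': save(p,'wrist1')
    if n=='scene': imgs.append(cv2.resize(p['img'][160:290,200:320,::-1],None,fx=4,fy=4,interpolation=cv2.INTER_CUBIC))
cv2.imwrite('pics/crop1.png',imgs[0])
E
```

```text
t 1.67 pos [ 0.439  -0.3676  0.2448] yaw -14.4 F [ 0.08 -1.3   0.06]
top wedge 0.62 [ 0.528 -0.167 -0.003] [321. 196.]
top wedge_thick_end 0.63 [ 0.515 -0.238  0.011] [345. 200.]
top wedge_thin_end 0.91 [ 0.546 -0.095 -0.002] [297. 191.]
top wedge_thin_end 0.86 [ 0.642 -0.116 -0.003] [303. 160.]
top case 0.38 [ 0.515 -0.236  0.014] [345. 200.]
top case_corner 0.82 [ 0.526 -0.056  0.049] [285. 196.]
top short_foot 0.71 [ 0.535 -0.058  0.031] [285. 194.]
scene wedge 0.93 [ 0.532 -0.167 -0.002] [242. 201.]
scene wedge_thick_end 0.69 [ 0.518 -0.233  0.011] [227. 182.]
scene wedge_thin_end 0.96 [ 0.541 -0.097  0.005] [261. 214.]
scene wedge_thin_end 0.82 [ 0.641 -0.118  0.   ] [228. 236.]
scene case_corner 0.81 [ 0.536 -0.051  0.042] [276. 212.]
scene short_foot 0.66 [ 0.531 -0.052  0.037] [278. 212.]
wrist wedge 0.41 [ 0.513 -0.239  0.011] [320.  38.]
wrist wedge_thick_end 0.73 [ 0.518 -0.234  0.012] [325.  32.]
```

View pics/crop1.png

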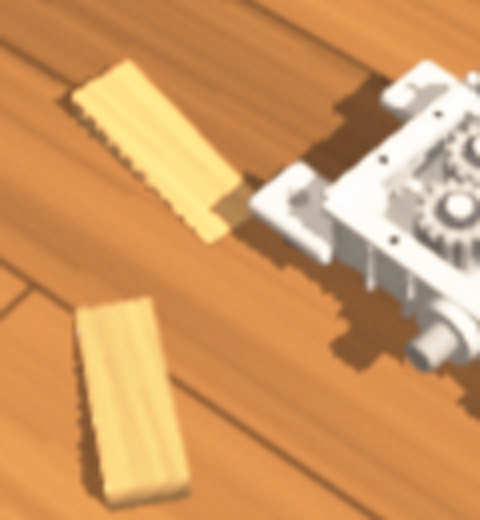

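View pics/wrist1.png

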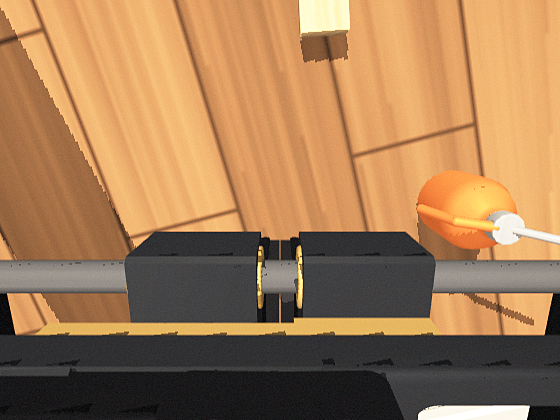

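The crop confirms it: the target wedge's thin edge at crop (225,210) points at the lug, and its thick end at (100,80) faces away. The wrist view shows its thick end at (325,32). The wedge axis passes about 20 mm to the +x side of the foot. I'll first nudge the front part sideways (-x), then push from the thick end.

```bash
python3 -c "
from h import *
st();print(row([.584,-.149,.09],-11))"
```

```text
t 2.72 pos [ 0.4378 -0.369   0.2445] yaw -14.8 F [0.36 0.34 0.1 ]
[250.1  85.2 154.5  -0.   -0.   -3.8]
```

Request:
{"name": "move_arm", "arguments": {"series": "250 85 100 0 0 -4;250 85 100 0 0 -4;250 85 100 0 0 -4;250 85 100 0 0 -4;250 85 100 0 0 -4;250 85 100 0 0 -4;250 85 100 0 0 -4;250 85 154 0 0 -4"}}

```text
time: 3.38
position: [0.5909, -0.1456, 0.107]
tool_rot: [0.769, 0.64, 0.004, 0.006]
ft_force: [0.6, -1.7, -0.2]
grip_width: 0.0008
grip_force: 0.0
```

Request:
{"name": "move_arm", "arguments": {"series": "0 0 0 0 0 0;0 0 0 0 0 0;0 0 0 0 0 0"}}

```text
time: 3.63
position: [0.5839, -0.1498, 0.1038]
tool_rot: [0.771, 0.637, 0.0, 0.0]
ft_force: [0.1, 0.0, 0.5]
grip_width: 0.0007
grip_force: 0.0
```

```bash
python3 -c "
from h import *
st();print(row([.584,-.149,.026],-11));p=robot.camera('wrist');save(p,'wrist2')
for th in('wedge_thin_end','wedge','case_corner','short_foot','wedge_thick_end'): print(th,[(round(d['p'],2),np.round(d['xyz'],3)) for d in robot.tip_of(p,th)[:2]])
print(robot.get_obs()['grip_width'])"
```

```text
t 3.63 pos [ 0.5839 -0.1498  0.1038] yaw -10.8 F [0.07 0.05 0.47]
[ 0.9 -0.1 77.8  0.   0.   0.2]
wedge_thin_end [(0.92, array([ 0.635, -0.113,  0.002])), (0.76, array([ 0.545, -0.097,  0.001]))]
wedge [(0.91, array([ 0.682, -0.065,  0.001]))]
case_corner [(0.92, array([ 0.533, -0.058,  0.05 ]))]
short_foot [(0.69, array([ 0.531, -0.056,  0.039]))]
wedge_thick_end []
0.0004815987967515606
```

View pics/wrist2.png

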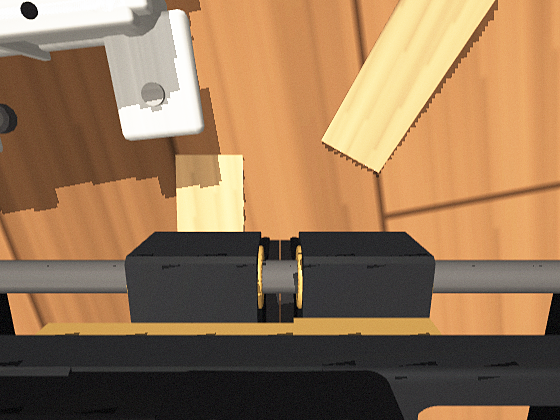

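The wrist view shows the wedge's thin edge at columns 177-243, row 155. The lug screw is at (152,95), left of the wedge axis. The fingers are over clear bench to the right of the wedge, so I'll descend and nudge.

Request:
{"name": "move_arm", "arguments": {"series": "0 0 40 0 0 0;0 0 77 0 0 0;0 0 77 0 0 0;0 0 77 0 0 0;0 -8 77 0 0 0;0 -14 77 0 0 0;0 -18 77 0 0 0;0 -22 77 0 0 0"}}

```text
time: 4.6
position: [0.5613, -0.1447, 0.0266]
tool_rot: [0.77, 0.637, 0.0, 0.0]
ft_force: [0.1, -0.8, 0.2]
grip_width: 0.0004
grip_force: 0.1
```

```bash
cat >> h.py <<'E'
def look(names=('top','scene','wrist')):
    for n in names:
        p=robot.camera(n)
        for th in('wedge','wedge_thick_end','wedge_thin_end','case','case_corner','short_foot'):
            for d in robot.tip_of(p,th)[:4]:
                x=np.array(d['xyz'])
                if d['p']>.35 and np.hypot(*(x[:2]-[.52,-.1]))<.2 and x[0]<.6: print(n,th,round(d['p'],2),x.round(3))
        save(p,'last_'+n)
E
python3 -c "
from h import *
st();look()"
```

```text
t 4.6 pos [ 0.5613 -0.1447  0.0266] yaw -10.8 F [ 0.12 -0.76  0.21]
scene wedge 0.66 [0.482 0.06  0.   ]
scene wedge 0.61 [ 0.525 -0.168 -0.004]
scene wedge_thin_end 0.79 [ 0.531 -0.099  0.007]
scene case 0.96 [ 0.482  0.06  -0.   ]
scene case_corner 0.86 [ 0.535 -0.052  0.044]
scene short_foot 0.64 [0.483 0.062 0.   ]
scene short_foot 0.61 [ 0.531 -0.056  0.033]
wrist wedge_thin_end 0.8 [ 0.531 -0.097  0.003]
wrist case_corner 0.56 [ 0.532 -0.059  0.048]
wrist short_foot 0.82 [ 0.532 -0.057  0.034]
```

```bash
python3 -c "
from h import *
print(row([.514,-.275,.1],-5.5))"
```

```text
[-136.8  -23.   -74.1    0.    -0.    -5.3]
```

Request:
{"name": "move_arm", "arguments": {"series": "0 15 -10 0 0 0;0 15 -45 0 0 0;0 15 -74 0 0 0;-35 0 -74 0 0 -5;-75 -15 -74 0 0 -5;-115 -23 -74 0 0 -5;-137 -23 -74 0 0 -5;-137 -23 -74 0 0 -5"}}

```text
time: 6.32
position: [0.5135, -0.2807, 0.1004]
tool_rot: [0.744, 0.669, -0.0, 0.002]
ft_force: [0.5, 0.7, 0.8]
grip_width: 0.0001
grip_force: 0.0
```

```bash
python3 -c "
from h import *
look();st();print(row([.514,-.275,.027],-5.5))"
```

```text
top wedge 0.54 [ 0.522 -0.165  0.001]
top wedge_thick_end 0.69 [0.485 0.061 0.001]
top case 0.77 [0.486 0.061 0.   ]
top case 0.66 [ 0.525 -0.163 -0.002]
top case_corner 0.67 [ 0.529 -0.058  0.048]
top short_foot 0.95 [ 0.533 -0.053  0.034]
scene wedge 0.78 [ 0.526 -0.168 -0.   ]
scene wedge_thick_end 0.71 [ 0.513 -0.235  0.008]
scene wedge_thick_end 0.67 [ 0.481  0.064 -0.004]
scene wedge_thin_end 0.66 [ 0.53  -0.097  0.005]
scene case_corner 0.9 [ 0.536 -0.051  0.045]
scene short_foot 0.81 [ 0.533 -0.055  0.034]
wrist wedge 0.96 [ 0.521 -0.164 -0.001]
wrist wedge_thick_end 0.96 [ 0.517 -0.237  0.009]
t 7.37 pos [ 0.5139 -0.2753  0.0999] yaw -5.8 F [-0.22 -0.3  -0.49]
[ 0.3  0.1 72.9  0.   0.  -0.3]
```

View pics/last_wrist.png

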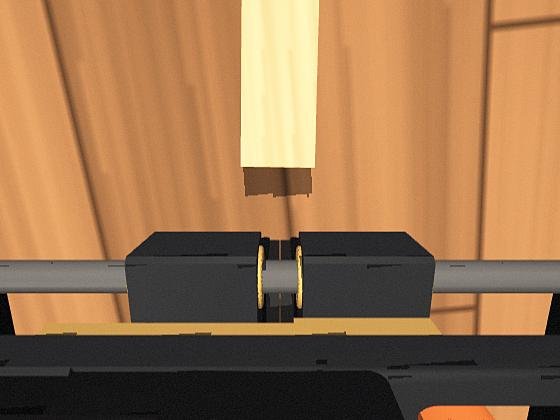

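The wedge is centred ahead of the fingers (columns 241-318, end face at row 167) and lined up with the foot. I'll descend and push.

Request:
{"name": "move_arm", "arguments": {"series": "0 0 40 0 0 0;0 0 73 0 0 0;0 0 73 0 0 0;12 0 73 0 0 0;24 0 73 0 0 0;34 0 73 0 0 0;42 0 73 0 0 0;50 0 73 0 0 0"}}

```text
time: 8.03
position: [0.5191, -0.2239, 0.0276]
tool_rot: [0.741, 0.671, 0.0, 0.0]
ft_force: [0.5, -0.0, 0.5]
grip_width: 0.0005
grip_force: 0.1
```

Request:
{"name": "move_arm", "arguments": {"series": "5 0 0 0 0 0;10 0 0 0 0 0;15 0 0 0 0 0;20 0 0 0 0 0;25 0 0 0 0 0;28 0 0 0 0 0;30 0 0 0 0 0;30 0 0 0 0 0"}}

```text
time: 8.7
position: [0.5219, -0.1952, 0.0268]
tool_rot: [0.742, 0.671, 0.0, -0.0]
ft_force: [0.1, -0.5, -0.2]
grip_width: 0.0003
grip_force: 0.0
```

```bash
python3 -c "
from h import *
st();look()"
```

```text
t 8.7 pos [ 0.5219 -0.1952  0.0268] yaw -5.8 F [ 0.1  -0.47 -0.16]
top wedge 0.73 [ 0.486  0.06  -0.002]
top case 0.93 [ 0.486  0.059 -0.001]
scene wedge 0.79 [ 0.528 -0.117 -0.004]
scene wedge_thick_end 0.71 [ 0.519 -0.185  0.011]
scene wedge_thin_end 0.77 [ 0.534 -0.041  0.007]
scene case 0.68 [ 0.483  0.061 -0.001]
scene case_corner 0.59 [ 0.535 -0.052  0.044]
scene case_corner 0.48 [ 0.531 -0.055  0.034]
scene short_foot 0.62 [ 0.48   0.061 -0.002]
scene short_foot 0.6 [ 0.533 -0.053  0.033]
wrist wedge 0.56 [ 0.528 -0.115 -0.   ]
wrist wedge_thick_end 0.88 [ 0.522 -0.186  0.013]
```

Request:
{"name": "move_arm", "arguments": {"series": "2 0 0 0 0 0;4 0 0 0 0 0;4 0 0 0 0 0"}}

```text
time: 10.0
position: [0.5224, -0.1912, 0.0269]
tool_rot: [0.742, 0.671, 0.0, -0.0]
ft_force: [0.3, -1.1, -0.8]
grip_width: 0.0004
grip_force: 0.0
```

Request:
{"name": "move_arm", "arguments": {"series": "2 0 0 0 0 0;3 0 0 0 0 0;3 0 0 0 0 0"}}

```text
time: 10.25
position: [0.5227, -0.1883, 0.0269]
tool_rot: [0.742, 0.671, 0.0, -0.0]
ft_force: [-0.9, -0.8, 0.3]
grip_width: 0.0003
grip_force: 0.0
```

Request:
{"name": "move_arm", "arguments": {"series": "2 0 0 0 0 0;3 0 0 0 0 0;3 0 0 0 0 0"}}

```text
time: 10.5
position: [0.5229, -0.1854, 0.0269]
tool_rot: [0.742, 0.671, -0.0, -0.0]
ft_force: [-0.3, -0.2, -0.3]
grip_width: 0.0004
grip_force: 0.0
```

Request:
{"name": "move_arm", "arguments": {"series": "2 0 0 0 0 0;3 0 0 0 0 0;3 0 0 0 0 0"}}

```text
time: 10.75
position: [0.5232, -0.1824, 0.0269]
tool_rot: [0.742, 0.671, -0.0, -0.0]
ft_force: [-0.0, -0.7, -0.2]
grip_width: 0.0005
grip_force: 0.0
```

Request:
{"name": "move_arm", "arguments": {"series": "2 0 0 0 0 0;3 0 0 0 0 0;3 0 0 0 0 0"}}

```text
time: 11.0
position: [0.5236, -0.1795, 0.0269]
tool_rot: [0.742, 0.671, -0.0, -0.0]
ft_force: [-0.0, -0.0, 0.8]
grip_width: 0.0004
grip_force: 0.1
```

Request:
{"name": "move_arm", "arguments": {"series": "2 0 0 0 0 0;3 0 0 0 0 0;3 0 0 0 0 0"}}

```text
time: 11.25
position: [0.5246, -0.1777, 0.027]
tool_rot: [0.742, 0.671, -0.0, 0.001]
ft_force: [-1.3, -4.5, -1.5]
grip_width: 0.0005
grip_force: 2.3
```

The force rose to 4.7 N, so the wedge is snug. I'll check it in pictures.

```bash
python3 -c "
from h import *
st();look(('scene','wrist'));st();p=robot.camera('scene')
cv2.imwrite('pics/crop3.png',cv2.resize(p['img'][160:270,200:360,::-1],None,fx=4,fy=4,interpolation=cv2.INTER_CUBIC))
print(row([.524,-.25,.027],-5.5))"
```

```text
t 11.25 pos [ 0.5246 -0.1777  0.027 ] yaw -5.7 F [-1.35 -4.52 -1.53]
scene wedge 0.95 [ 0.531 -0.098 -0.001]
scene wedge_thin_end 0.55 [ 0.535 -0.026  0.006]
scene case 0.84 [ 0.482  0.06  -0.002]
scene case_corner 0.72 [ 0.537 -0.053  0.043]
scene short_foot 0.68 [ 0.529 -0.055  0.036]
wrist wedge 0.92 [ 0.528 -0.097  0.003]
wrist wedge_thick_end 0.66 [ 0.526 -0.168  0.011]
t 11.95 pos [ 0.5245 -0.1777  0.0271] yaw -5.8 F [ 0.45 -5.55 -1.  ]
[-72.    6.8   0.1   0.1   0.1  -0.3]
```

View pics/crop3.png

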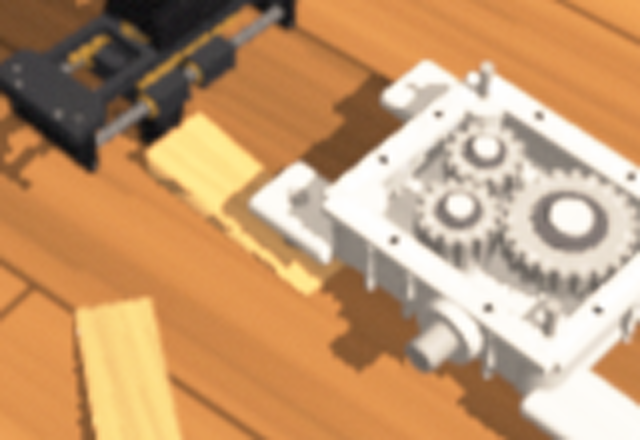

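The wedge is well under the lug: its edge runs from crop (150,155) to (315,290), beneath the lug at (290,205). The case has not moved. Next I'll back off, rise and go over the lug.

Request:
{"name": "move_arm", "arguments": {"series": "-12 0 0 0 0 0;-30 0 0 0 0 0;-30 0 -35 0 0 0;-30 0 -75 0 0 0;-10 0 -85 0 0 0;20 0 -85 0 0 0;20 0 -85 0 0 0;20 0 -85 0 0 0"}}

```text
time: 12.67
position: [0.5251, -0.1552, 0.112]
tool_rot: [0.741, 0.671, -0.0, -0.001]
ft_force: [-0.5, -0.5, -0.4]
grip_width: 0.0007
grip_force: 0.0
```

```bash
python3 -c "
from h import *
st();look(('wrist','top','scene'));print(row([.532,-.057,.09],-5))"
```

```text
t 12.67 pos [ 0.5251 -0.1552  0.112 ] yaw -5.7 F [-0.5  -0.47 -0.42]
wrist wedge 0.8 [ 0.532 -0.093  0.001]
wrist wedge_thick_end 0.9 [ 0.522 -0.169  0.012]
wrist case_corner 0.61 [ 0.532 -0.057  0.044]
wrist short_foot 0.98 [ 0.532 -0.056  0.037]
wrist short_foot 0.5 [ 0.532 -0.059  0.047]
top wedge 0.44 [ 0.529 -0.096  0.001]
top case_corner 0.78 [ 0.528 -0.058  0.047]
top short_foot 0.72 [ 0.529 -0.094 -0.   ]
top short_foot 0.56 [ 0.538 -0.057  0.032]
scene wedge 0.57 [ 0.53  -0.096 -0.001]
scene wedge_thick_end 0.56 [ 0.522 -0.167  0.009]
scene wedge_thin_end 0.73 [ 0.536 -0.027  0.005]
scene case 0.74 [ 0.486  0.061 -0.002]
scene case_corner 0.62 [ 0.534 -0.053  0.044]
scene short_foot 0.97 [ 0.531 -0.055  0.035]
[99.9 -4.  21.9 -0.   0.  -0.8]
```

View pics/last_wrist.png

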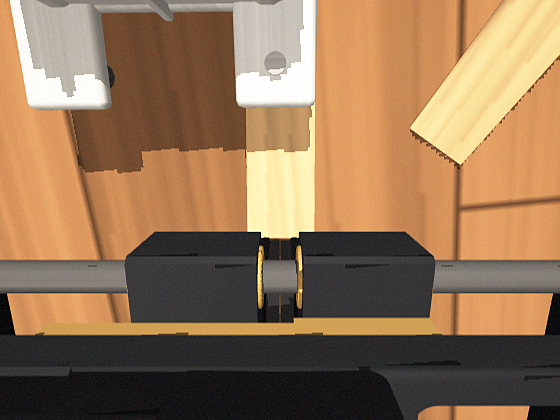

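The lug, with its centre mark at (275,62), sits over the wedge (columns 247-315). I'll move above it, then lower.

Request:
{"name": "move_arm", "arguments": {"series": "30 -1 0 0 0 0;65 -3 0 0 0 0;90 -4 0 0 0 0;100 -4 0 0 0 0;100 -4 15 0 0 0;100 -4 30 0 0 0;100 -4 36 0 0 0;100 -4 36 0 0 0"}}

```text
time: 14.38
position: [0.5312, -0.057, 0.0747]
tool_rot: [0.742, 0.671, -0.001, -0.001]
ft_force: [-0.7, 0.1, 0.6]
grip_width: 0.0
grip_force: 0.0
```

Request:
{"name": "move_arm", "arguments": {"series": "0 0 4 0 0 0;0 0 7 0 0 0;0 0 7 0 0 0"}}

```text
time: 14.63
position: [0.5321, -0.0573, 0.0688]
tool_rot: [0.742, 0.67, 0.0, 0.0]
ft_force: [-0.1, 0.1, -0.1]
grip_width: 0.0002
grip_force: 0.0
```

Request:
{"name": "move_arm", "arguments": {"series": "0 0 1 0 0 0;0 0 2 0 0 0;0 0 2 0 0 0"}}

```text
time: 14.88
position: [0.5323, -0.0573, 0.0683]
tool_rot: [0.742, 0.671, 0.0, 0.001]
ft_force: [-1.8, -0.4, 6.6]
grip_width: 0.0004
grip_force: 4.0
```

Request:
{"name": "move_arm", "arguments": {"series": "0 0 1 0 0 0;0 0 1.5 0 0 0;0 0 1.5 0 0 0;0 0 1.5 0 0 0"}}

```text
time: 15.22
position: [0.5324, -0.0573, 0.0681]
tool_rot: [0.742, 0.671, 0.0, 0.001]
ft_force: [-3.4, 0.1, 17.0]
grip_width: 0.0003
grip_force: 8.5
```

```bash
python3 -c "
from h import *
st();look(('scene',));st();p=robot.camera('scene')
cv2.imwrite('pics/crop4.png',cv2.resize(p['img'][130:290,180:380,::-1],None,fx=3,fy=3,interpolation=cv2.INTER_CUBIC))"
```

```text
t 15.22 pos [ 0.5324 -0.0573  0.0681] yaw -5.8 F [-3.36  0.14 17.02]
scene wedge 0.82 [ 0.528 -0.096 -0.002]
scene wedge_thick_end 0.6 [ 0.534 -0.026  0.006]
scene wedge_thin_end 0.69 [ 0.536 -0.029  0.003]
scene case 0.84 [ 0.483  0.065 -0.001]
scene case_corner 0.73 [ 0.534 -0.051  0.043]
scene case_corner 0.62 [ 0.529 -0.1   -0.002]
scene case_corner 0.41 [ 0.534 -0.056  0.035]
scene short_foot 0.95 [ 0.533 -0.056  0.034]
t 15.57 pos [ 0.5324 -0.0573  0.0681] yaw -5.8 F [-3.33 -0.5  17.57]
```

View pics/crop4.png

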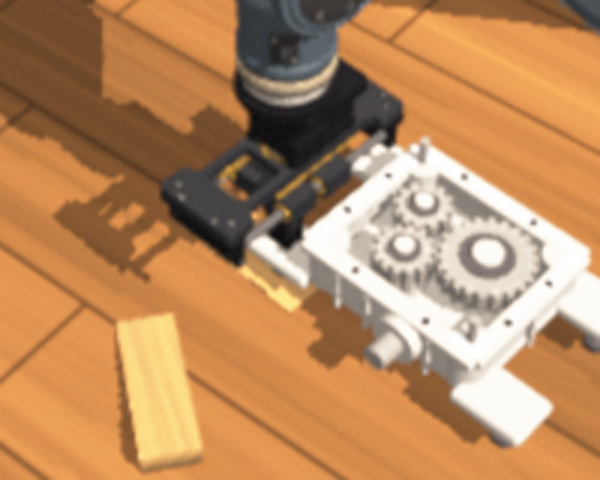

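The fingertips are on the lug at (280,240) and the wedge is under it. The corner sank only about 0.2 mm at 17 N, so it no longer rocks. I'll ease the press slightly and hand in.

Request:
{"name": "move_arm", "arguments": {"series": "0 0 -0.5 0 0 0;0 0 -0.5 0 0 0;0 0 -0.5 0 0 0;0 0 -0.5 0 0 0"}}

```text
time: 15.95
position: [0.5323, -0.0573, 0.0681]
tool_rot: [0.742, 0.671, 0.0, 0.001]
ft_force: [-2.5, -0.5, 14.2]
grip_width: 0.0002
grip_force: 6.9
```

```bash
python3 -c "
from h import *
st()
if 8<robot.get_obs()['ft_force'][2]<25: print(robot.hand_in())"
```

```text
t 15.95 pos [ 0.5323 -0.0573  0.0681] yaw -5.8 F [-2.46 -0.54 14.17]
the job is handed in; nothing more can be done
None
```

I pushed the wedge snugly under the short foot and handed the job in at 16 s with the fingertips holding the corner lug down at about 14 N; the corner gave only about 0.2 mm when pressed, and I saw no shift of the case.

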